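# Find and mark the rubbing spot of a cooker-hood fan wheel

### The job

The fan wheel taken down from the cooker hood rubs at one spot on its rim. Turn it gently by its blades to feel where the drag on the black shoe is greatest, and leave it standing still there. Then stand the small wooden knob upright on the wheel's bare rim right beside the shoe, to mark the spot, without turning the wheel off it or disturbing the other things on the worktop.

Things in the scene. Friction and masses are not known exactly. Their poses are not given: they have to be found in the camera images.
- housing: Fan housing: a grey plastic round tray 300 mm across, fixed to the worktop, its wall 12 mm thick and 30 mm high. Origin at the centre of its underside, on the worktop, on the axis of the wheel; z is up and x points from the axis to the shoe.
- wheel: White plastic fan wheel, 250 mm across, turning either way without end about the housing's axis; stays where it is left. Origin on the axis at the disc's underside, 24 mm above the worktop, z up, x along the first blade. The flat disc is 6 mm thick, its top 30 mm above the worktop; from 80 to 125 mm off the axis it is a bare flat rim. Bearing drag: about 1 N at 60 mm off the axis.
- hub_top (a point): Top centre of the wheel's hub, 70 mm above the worktop; it turns with the wheel and has the wheel's axes. The hub is 44 mm across. Around it five upright radial blades, 4 mm thick, stand on the disc from 20 to 80 mm off the axis, up to 75 mm above the worktop: one along the wheel's x, the rest every 72 degrees, with a pocket open from above between each two. Push blades with less than 20 N.
- shoe: Sprung black rubber shoe on the housing wall, 24 by 26 mm, top 36 mm above the worktop; origin at its centre, 139 mm off the axis along the housing's x. At one place of the turn, unseen, unknown and different each time, the bent rim rubs on it: from 0.4 rad before that place the drag rises smoothly to 6 to 12 N (pushing 60 mm off the axis), then falls alike. The wheel starts off it.
- mark (a point): The point just inside the shoe over which the knob shall stand: 106.5 mm from the axis along the housing's x, at the height of the top of the disc, 30 mm above the worktop. Fixed to the housing, it does not turn with the wheel.
- knob_mid (a point): Small wooden cupboard knob standing on the worktop, foot 30 mm across, head 24 mm across from 18 mm above its foot to the top, 44 mm high, 25 to 50 g. This point is on its axis half-way up, 22 mm above its foot; its z is up while it stands.
- spice: Bystander: amber glass spice jar, 42 mm across, 85 mm high; stands near the knob. Origin at the centre of its underside.
- mug: Bystander: white mug, 80 mm across, 90 mm high. Origin at the centre of its underside.
- moka: Bystander: aluminium coffee pot, about 96 mm across, 193 mm high. Origin at the centre of its underside.
- spatula: Bystander: wooden spatula lying on the worktop beside the fan. Origin near its middle, underneath.

How it is judged (in metres and radians):
On the way:
1. the wheel stands still at its tightest spot (it presses on the shoe with over 5.0 N), the knob still off the wheel (contact force between wheel and shoe above 5 N and angular speed of wheel below 0.08 rad/s and horizontal distance between knob_mid and wheel above 0.14 m), for 0.2 s.
At the end, for the whole second after the job is handed in: The wheel stands still within about 0.2 rad of its tightest spot (it presses on the shoe with over 5.0 N; about 8 N at the very spot), and the knob stands upright on the rim with its axis within 15 mm of the mark point beside the shoe, let go (contact force between wheel and shoe above 5 N and angular speed of wheel below 0.05 rad/s and horizontal distance between knob_mid and mark below 0.015 m and z of knob_mid in the frame of mark between 0.018 and 0.026 m and angle between knob_mid's own z axis and vertical below 0.12 rad); the robot touches nothing.
It fails at once if the wheel is pushed or pressed by the gripper with over 20 N (contact force between the fingers and wheel above 20 N).
It fails at once if the spice is shifted by over 20 mm (distance of spice from where it was at the start of the episode above 0.02 m).
It fails at once if the mug is shifted by over 20 mm (distance of mug from where it was at the start of the episode above 0.02 m).
It fails at once if the moka is shifted by over 20 mm (distance of moka from where it was at the start of the episode above 0.02 m).
It fails at once if the spatula is shifted by over 20 mm (distance of spatula from where it was at the start of the episode above 0.02 m).
It also fails if it takes over 72 s, if anything falls off the work surface, if the arm or the gripper's body presses on something with over 40 N, if the wrist force passes 120 N, or if a joint passes its speed limit or range.

### The arm

A 6-joint arm with a two-finger parallel gripper is mounted at the origin on the work surface. World frame = base frame: x ahead of the robot, y to its left, z up, the work surface at z = 0. Lengths are in mm, angles in rad, forces in N, time in s.
With the tool pointing down it reaches from about 350 to 875 mm from the base axis. Payload 4.2 kg.
Tool frame: the origin (TCP) lies at the very end of the fingers, on their centre line; the grasp point (between the pads) lies 19 mm behind it; z points along the fingers, y is the direction in which the jaws open and shut (so a half turn about z gives the same grasp; the last joint's range is limited). The gripper opens to 85 mm and grips with 20 to 120 N. Pads are 22 mm wide; open, the fingers measure 114 mm over their backs; the gripper's body (76 mm by 85 mm) begins 54 mm behind the grasp point. The pads swing forward as they close: fully open they stand 13 mm farther back than shut.
Start: joints at [1.564, 0.385, 0.008, 0, -1.194, -0.259], TCP at [164.144, 603.039, 231.312] pointing down, gripper open.
Joint ranges: [-3.14, 3.14], [-1.21, 2.06], [-1.07, 1.41], [-3.16, 2.05], [-2.99, -0.16], [-3.1, 3.1]. Speed limits (rad/s): [2.79, 2.79, 3.14, 3.14, 3.14, 3.14].

### API

Orientations are given as a unit quaternion [x, y, z, w].
In Python, from bench import arm, optics, job gives the robot as it stands.
- The arm moves only by the tool send_rows, never from a script. Its argument "steps" is a list that holds one entry, the list of rows, each a list of 5 numbers: the shift along the tool's x, y, z in cm, then the turn about the tool's z in rad, then the opening, from 0 (shut) to 1 (fully open). A call has 1 to 10 rows; each row shifts and turns the pose as measured when the row begins, along the tool's axes as they then stand; what a row does not reach is not made up. A row lasts 1/12 s, in which the tool goes at most 41.7 mm and 7.16 degrees, less where a joint would pass 70% of its speed; a pose out of reach is approached as far as the arm can. A call with a gripper value outside its range is refused whole. The fingers move at their own pace and stop on an object; the grip force is fixed at half the most. Time passes only in rows, so rows that do not move let the fingers close. It gives the time, the measured TCP pose, the force and the opening at its end, in the units of the state.
- arm.read_state(): the state, without advancing time (a new reading comes with each control period).
- optics.get_image(name): name is "side" or "top"; returns (picture, depth): 480x640x3 uint8, blue, green, red; 480x640 float32, mm along the optical axis (not along the pixel's ray), 0 where there is no reading.
- optics.get_calibration(name): a dict with "K" (3x3 intrinsics, pixels), "rvec" (rotation vector, rad) and "tvec" (3), from world to camera coordinates, as OpenCV has them. Camera axes: x right, y down, z forward; pixel columns grow to the right and rows downward; lengths in mm; the calibration is good to about 2 mm. A picture is of the moment at which its call begins. get_calibration takes no time and is no camera call.
- job.job_done(): hands the job in, once; it reports no verdict.
The state is a dict: "clock": time; "joints": joint angles; "joint_vel": joint speeds; "joint_efforts": joint torques, N m; "position": TCP position; "ee_rot": TCP orientation; "contact_force": force on the tool from outside, world axes, zero at the start; "wrist_torque": the same for the moment, N m; "gripper_width": finger opening in mm.
Only numpy, scipy, OpenCV 4.12 (cv2) and the standard library are available. Lean on these libraries where they do the work, as an engineer would, in place of code of your own. Each camera call takes 0.05 s, during which the arm holds its last target. There are 200 camera calls.

## Working session

There is one attempt and no reset: what is moved stays moved. The work goes in short steps, Python scripts to look and compute and a tool call to move; the robot and the scene stay as the last step left them, time stands still between calls to the robot, and variables do not carry over. Pictures are saved under pics/ and viewed, about 8 in all and at most 12, crops included, and the job is handed in when it is done.

Besides the shell and the picture viewer there is one more tool, called as a command line: name --argument value ..., lists and objects as JSON in quotes. send_rows: Moves the arm, as the interface text tells. Its arguments: {"type":"object","properties":{"steps":{"type":"array","items":{"type":"array","items":{"type":"array","items":{"type":"number"}}}}},"required":["steps"]}

```bash
mkdir -p pics; cat > h.py <<'E'
import numpy as np, cv2
from bench import arm, optics, job
def cal(n):
    c=optics.get_calibration(n); R=cv2.Rodrigues(np.array(c['rvec'],float))[0]
    return np.array(c['K'],float),R,np.array(c['tvec'],float).ravel()
def ray(n,px,z):
    K,R,t=cal(n); d=R.T@np.linalg.solve(K,np.array([px[0],px[1],1.])); C=-R.T@t
    return C+d*(z-C[2])/d[2]
def proj(n,P):
    K,R,t=cal(n); p=K@(R@np.array(P,float)+t); return p[:2]/p[2]
def cloud(n,depth):
    K,R,t=cal(n); v,u=np.indices(depth.shape)
    c=np.stack([(u-K[0,2])/K[0,0]*depth,(v-K[1,2])/K[1,1]*depth,depth],-1)
    return (c-t)@R
E
python3 - <<'E'
from h import *
for n in ['top','side']:
    im,d=optics.get_image(n); cv2.imwrite(f'pics/{n}0.png',im); np.save(f'{n}0.npy',d)
    K,R,t=cal(n); print(n,K[0,0],-R.T@t,R[2])
s=arm.read_state(); print(s)
E
```

```text
top 624.7322155098091 [ 401.88876055    6.945176   1403.02865571] [ 0.08240595 -0.02524078 -0.99627916]
side 621.035877807642 [-179.99958426 -949.70450841 1139.10277765] [ 0.44154959  0.59224791 -0.67400028]
{'clock': 0.1, 'joints': array([ 1.56357957e+00,  3.85435216e-01,  6.73927344e-03, -3.94690219e-04,
       -1.19403898e+00, -2.58610326e-01]), 'joint_vel': array([-0.00018196, -0.00135714, -0.00084358,  0.00313677, -0.00030543,
       -0.00077992]), 'joint_efforts': array([-6.01187298e-05, -3.93318701e+01,  1.88930959e+01,  4.19796869e+00,
       -2.58346212e-03,  2.01947557e-06]), 'position': array([164.04325365, 602.52703886, 230.35472134]), 'ee_rot': array([ 9.91169861e-01, -1.32594620e-01, -6.04690794e-05,  9.84647305e-04]), 'contact_force': array([ 0.40954704, -0.50862693, -0.32949821]), 'wrist_torque': array([-0.00283408, -0.00209685,  0.02629079]), 'gripper_width': 85.18429765796186}
```

View pics/top0.png

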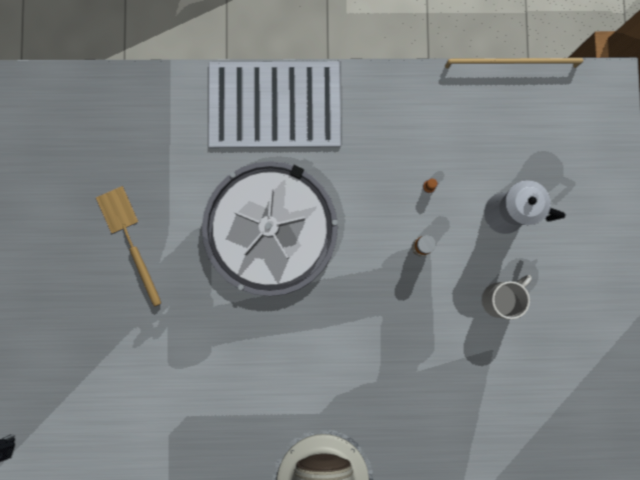

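View pics/side0.png

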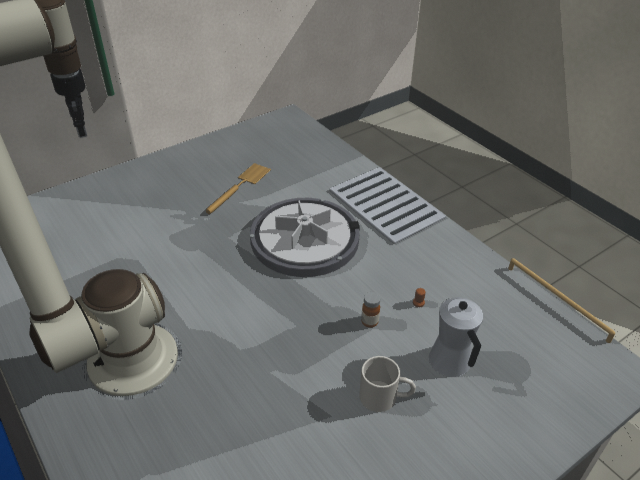

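Top view: hub at about (268,226), shoe (297,171), knob (431,185), jar (426,245), pot (528,202), mug (510,300) and spatula (130,245). Side view: knob at (420,297), jar at (371,311). Next I'll turn these into metric positions.

```bash
cat > m.py <<'E'
from h import *
im=cv2.imread('pics/top0.png'); d=np.load('top0.npy'); P=cloud('top',d)
g=im.max(2)
# white disc contour -> ellipse centre
m=((im.min(2)>150)).astype(np.uint8); m[:150]=0;m[310:]=0;m[:,:190]=0;m[:,350:]=0
# hub + blades from depth height
reg=np.zeros_like(m);reg[150:310,195:345]=1
h=P[...,2]
print('depth heights hub',h[226,268],'disc',h[260,240],'table',h[330,270])
c=cv2.findContours(cv2.morphologyEx(m,cv2.MORPH_CLOSE,np.ones((25,25))),0,1)[0]; c=max(c,key=cv2.contourArea)
e=cv2.fitEllipse(cv2.convexHull(c)); print('disc',e); C=ray('top',e[0],30); print('axis',C, 'diam', e[1][0]*C[2]*0+np.linalg.norm(ray('top',(e[0][0]+e[1][0]/2,e[0][1]),30)-C)*2)
hc=h[215:238,256:281]; mm=(hc>62)&(hc<78); 
b=(h>55)&(reg>0); q=P[b]; r=np.hypot(*(q[:,:2]-C[:2]).T); a=np.arctan2(q[:,1]-C[1],q[:,0]-C[0]); s=(r>32)&(r<85)
print('blade hist',np.histogram(np.degrees(a[s]),36,(-180,180))[0])
ph=np.angle(np.exp(5j*a[s]).mean())/5; print('blade angles',np.degrees(ph)+72*np.arange(5),abs(np.exp(5j*a[s]).mean()),s.sum())
q2=q[r<24]; print('hub c',q2.mean(0))
dk=((g<30)&(reg>0)); dk[185:]=0; v,u=np.nonzero(dk); print('shoe px',u.mean(),v.mean(),len(u)); S=ray('top',(u.mean(),v.mean()),36); print('shoe',S,np.hypot(*(S-C)[:2]),np.degrees(np.arctan2(*(S-C)[1::-1])))
def obj(u0,u1,v0,v1,zmin,name):
    p=P[v0:v1,u0:u1].reshape(-1,3); p=p[p[:,2]>zmin]; print(name,'n',len(p),'mean',p.mean(0).round(1),'mid',((p.max(0)+p.min(0))/2).round(1),'ext',np.ptp(p,0).round(1))
obj(415,447,170,200,30,'knob');obj(405,445,225,265,70,'jar');obj(480,560,170,230,20,'moka');obj(475,540,270,330,20,'mug')
E
python3 m.py
```

```text
depth heights hub 77.64789410547017 disc 27.248029645355768 table -4.54721698338825
disc ((269.3035888671875, 227.9092254638672), (111.21949005126953, 112.1727294921875), 82.9454345703125)
axis [551.48196036 112.18505632  30.        ] diam 245.24430426769896
blade hist [ 0  0  0 42  0  0  0  0  0  1 67  0  0  0  0  0  5 54  0  0  0  0  0  0
 56  0  0  0  0  0  0 29 38  0  0  0]
blade angles [ -5.33744934  66.66255066 138.66255066 210.66255066 282.66255066] 0.9845800558435687 292
hub c [551.53985683 110.7236082   69.79695042]
shoe px 295.70212765957444 173.31914893617022 47
shoe [671.68997017  52.75565689  36.        ] 134.09630546639445 -26.307239764429802
knob n 97 mean [ 642.2 -246.2   55.6] mid [ 529.4 -126.9  716.5] ext [ 255.1  267.8 1373. ]
jar n 266 mean [ 505.7 -221.1  108.4] mid [ 464.4 -118.8  738.5] ext [ 125.   251.6 1329. ]
moka n 2439 mean [ 577.4 -412.2  143.4] mid [ 515.8 -243.6  711.7] ext [ 227.8  501.2 1382.7]
mug n 955 mean [ 391.2 -401.1   78.2] mid [ 393.5 -224.7  711.6] ext [  92.8  463.3 1382.8]
```

send_rows --steps '[[[0,0,0,0.094,0],[0,0,0,0.094,0],[3.2,1.4,0,0,0],[3.2,1.4,0,0,0],[3.2,1.4,0,0,0],[3.2,1.4,0,0,0],[3.2,1.4,0,0,0],[3.2,1.4,0,0,0],[3.2,1.4,0,0,0],[3.2,1.4,0,0,0]]]'

```text
clock: 0.93
position: [344.5, 381.9, 224.2]
ee_rot: [0.974, -0.224, -0.001, 0.006]
contact_force: [0.6, -0.3, 0.3]
gripper_width: 0.3
```

```bash
cat >> h.py <<'E'
from scipy.spatial.transform import Rotation as Ro
def go(T):
    s=arm.read_state(); R=Ro.from_quat(s['ee_rot']).as_matrix(); p=s['position']
    print('t',round(s['clock'],2),'pos',p.round(1),'yaw',round(np.degrees(np.arctan2(R[1,0],R[0,0])),1),'F',s['contact_force'].round(2),'j6',s['joints'][5].round(2),'w',round(s['gripper_width'],1))
    if T is not None: print('tool cm',((R.T@(np.array(T,float)-p))/10).round(2))
E
python3 - <<'E'
from h import *
go((538,170,230))
im=cv2.imread('pics/top0.png'); d=np.load('top0.npy'); P=cloud('top',d)
def obj(u0,u1,v0,v1,lo,hi,name):
    p=P[v0:v1,u0:u1].reshape(-1,3); p=p[(p[:,2]>lo)&(p[:,2]<hi)]; print(name,'n',len(p),'med',np.median(p,0).round(1),'ext',np.ptp(p,0).round(1))
obj(415,447,170,200,33,60,'knob');obj(405,445,225,265,70,100,'jar');obj(480,560,170,230,150,220,'moka');obj(475,540,270,330,70,110,'mug')
for n,b in (('top',(170,205,410,450)),('side',(280,312,405,435))):
    I=cv2.imread(f'pics/{n}0.png')[b[0]:b[1],b[2]:b[3]].astype(int); m=(I[...,2]-I[...,0]>50); v,u=np.nonzero(m); c=(u.mean()+b[2],v.mean()+b[0]); print(n,c,len(u),ray(n,c,44 if n=='top' else 22).round(1))
E
```

```text
t 0.93 pos [344.5 381.9 224.2] yaw -25.9 F [ 0.64 -0.31  0.34] j6 -0.04 w 0.3
tool cm [26.67 10.59 -0.41]
knob n 92 med [ 644.8 -249.2   42.3] ext [22.  23.7 17.2]
jar n 261 med [ 507.6 -225.5   83.8] ext [36.7 37.4 17.5]
moka n 1645 med [ 580.3 -417.1  168.2] ext [ 90.5 110.1  46.4]
mug n 433 med [ 393.2 -413.1   84.7] ext [86.4 89.5 25.6]
top (np.float64(431.1686746987952), np.float64(183.2289156626506)) 83 [ 645.2 -246.3   44. ]
side (np.float64(420.9076923076923), np.float64(294.89230769230767)) 65 [ 654.8 -248.6   22. ]
```

send_rows --steps '[[[3.0,1.2,0,0,0],[3.0,1.2,0,0,0],[3.0,1.2,0,0,0],[3.0,1.2,0,0,0],[3.0,1.2,0,0,0],[3.0,1.2,0,0,0],[3.0,1.2,0,0,0],[3.0,1.2,0,0,0],[3.0,1.2,1.5,0,0],[0,0,2.0,0,0]]]'

```text
clock: 1.77
position: [550.4, 148.7, 191.4]
ee_rot: [0.974, -0.226, 0.001, 0.006]
contact_force: [0.8, 1.8, -0.6]
gripper_width: -0.1
```

```bash
python3 -c "
from h import *
go((538,170,48))"
```

```text
t 1.77 pos [550.4 148.7 191.4] yaw -26.2 F [ 0.77  1.85 -0.63] j6 0.56 w -0.1
tool cm [-2.12 -1.52 14.31]
```

send_rows --steps '[[[-1.0,-0.8,1,0,0],[-1.0,-0.7,1,0,0],[-0.1,0,2.5,0,0],[0,0,2.5,0,0],[0,0,2.5,0,0],[0,0,2,0,0],[0,0,1.5,0,0],[0,0,1,0,0],[0,0,0.2,0,0],[0,0,0,0,0]]]'

```text
clock: 2.6
position: [534.9, 164.1, 35.4]
ee_rot: [0.973, -0.231, -0.004, 0.01]
contact_force: [-0.2, -0.5, -0.2]
gripper_width: 0.1
```

```bash
cat > n.py <<'E'
from h import *
import sys
# next arc rows: argv r, step(rad, signed, ccw+), count
A=np.array([551.5,111.5]); s=arm.read_state(); R=Ro.from_quat(s['ee_rot']).as_matrix(); p=s['position']
f=s['contact_force']; v=p[:2]-A; r=np.hypot(*v); a=np.arctan2(v[1],v[0]); t=np.array([-v[1],v[0]])/r
print('t',round(s['clock'],2),'p',p.round(1),'r',r.round(1),'ang',np.degrees(a).round(1),'Ft',(f[:2]@t).round(2),'Fr',(f[:2]@v/r).round(2),'Fz',f[2].round(2))
rr,st,n=float(sys.argv[1]),float(sys.argv[2]),int(sys.argv[3]); q=p.copy(); out=[]
for k in range(1,n+1):
    w=a+st*k; g=np.array([A[0]+rr*np.cos(w),A[1]+rr*np.sin(w),46]); d=R.T@(g-q)/10; q=g; out.append([round(x,2) for x in d]+[0,0])
print(out)
E
python3 n.py 62 0.1 8
```

```text
t 2.6 p [534.9 164.1  35.4] r 55.2 ang 107.5 Ft 0.38 Fr -0.42 Fz -0.18
[[np.float64(-0.9), np.float64(-0.01), np.float64(-1.06), 0, 0], [np.float64(-0.37), np.float64(0.49), np.float64(0.01), 0, 0], [np.float64(-0.32), np.float64(0.53), np.float64(0.01), 0, 0], [np.float64(-0.27), np.float64(0.56), np.float64(0.01), 0, 0], [np.float64(-0.21), np.float64(0.58), np.float64(0.01), 0, 0], [np.float64(-0.15), np.float64(0.6), np.float64(0.01), 0, 0], [np.float64(-0.09), np.float64(0.61), np.float64(0.01), 0, 0], [np.float64(-0.03), np.float64(0.62), np.float64(0.01), 0, 0]]
```

send_rows --steps '[[[-0.6,0,-1.0,0,0],[-0.35,0.45,0,0,0],[-0.3,0.5,0,0,0],[-0.25,0.5,0,0,0],[-0.2,0.5,0,0,0],[-0.15,0.55,0,0,0],[-0.1,0.55,0,0,0]]]'

```text
clock: 3.18
position: [505.8, 148.0, 52.9]
ee_rot: [0.973, -0.23, 0.002, 0.005]
contact_force: [1.2, 1.2, -1.1]
gripper_width: -0.1
```

```bash
sed -i 's/round(x,2)/round(float(x),2)/' n.py; python3 n.py 62 0.09 8
```

```text
t 3.18 p [505.8 148.   52.9] r 58.5 ang 141.4 Ft -1.65 Fr -0.17 Fz -1.1
[[-0.43, 0.47, 0.69, 0, 0], [-0.04, 0.56, 0.0, 0, 0], [0.01, 0.56, 0.0, 0, 0], [0.06, 0.55, 0.0, 0, 0], [0.11, 0.55, 0.0, 0, 0], [0.16, 0.54, 0.01, 0, 0], [0.2, 0.52, 0.01, 0, 0], [0.25, 0.5, 0.01, 0, 0]]
```

send_rows --steps '[[[-0.35,0.45,0.4,0,0],[-0.05,0.55,0.2,0,0],[0,0.55,0,0,0],[0.05,0.55,0,0,0],[0.1,0.55,0,0,0]]]'

```text
clock: 3.6
position: [490.6, 123.6, 47.3]
ee_rot: [0.973, -0.23, 0.003, 0.003]
contact_force: [0.3, 1.6, 0.2]
gripper_width: 0.2
```

```bash
python3 n.py 62 0.09 6
```

```text
t 3.6 p [490.6 123.6  47.3] r 62.1 ang 168.7 Ft -1.64 Fr 0.06 Fz 0.21
[[0.18, 0.53, 0.14, 0, 0], [0.22, 0.51, 0.0, 0, 0], [0.26, 0.49, 0.0, 0, 0], [0.31, 0.47, 0.0, 0, 0], [0.35, 0.44, 0.0, 0, 0], [0.38, 0.4, 0.0, 0, 0]]
```

send_rows --steps '[[[0.18,0.53,0.1,0,0],[0.22,0.51,0,0,0],[0.26,0.49,0,0,0],[0.3,0.47,0,0,0],[0.35,0.44,0,0,0]]]'

```text
clock: 4.02
position: [490.0, 92.2, 45.8]
ee_rot: [0.973, -0.23, 0.002, 0.004]
contact_force: [-0.0, 0.7, -0.1]
gripper_width: 0.0
```

```bash
python3 n.py 62 0.09 6
```

```text
t 4.02 p [490.   92.2  45.8] r 64.4 ang -162.6 Ft -0.67 Fr -0.2 Fz -0.13
[[0.58, 0.22, -0.01, 0, 0], [0.44, 0.35, 0.0, 0, 0], [0.47, 0.3, 0.0, 0, 0], [0.49, 0.26, 0.0, 0, 0], [0.51, 0.22, 0.0, 0, 0], [0.53, 0.17, 0.0, 0, 0]]
```

send_rows --steps '[[[0.5,0.25,0,0,0],[0.44,0.35,0,0,0],[0.47,0.3,0,0,0],[0.49,0.26,0,0,0]]]'

```text
clock: 4.35
position: [501.5, 70.3, 45.6]
ee_rot: [0.973, -0.231, 0.0, 0.005]
contact_force: [-0.1, 0.7, 0.3]
gripper_width: 0.2
```

send_rows --steps '[[[0.51,0.22,0,0,0],[0.53,0.17,0,0,0],[0.55,0.12,0,0,0],[0.55,0.07,0,0,0]]]'

```text
clock: 4.68
position: [518.7, 53.1, 45.2]
ee_rot: [0.973, -0.231, -0.001, 0.006]
contact_force: [-1.1, 1.9, -0.4]
gripper_width: 0.0
```

```bash
python3 n.py 62 0.09 10
```

```text
t 4.68 p [518.7  53.1  45.2] r 66.9 ang -119.3 Ft -1.9 Fr -1.14 Fz -0.36
[[0.58, -0.49, -0.09, 0, 0], [0.56, -0.05, -0.0, 0, 0], [0.55, -0.1, -0.0, 0, 0], [0.54, -0.15, -0.0, 0, 0], [0.52, -0.2, -0.0, 0, 0], [0.5, -0.24, -0.0, 0, 0], [0.48, -0.29, -0.0, 0, 0], [0.45, -0.33, -0.0, 0, 0], [0.42, -0.37, -0.0, 0, 0], [0.38, -0.4, -0.0, 0, 0]]
```

send_rows --steps '[[[0.58,-0.4,0,0,0],[0.56,-0.05,0,0,0],[0.55,-0.1,0,0,0],[0.54,-0.15,0,0,0]]]'

```text
clock: 5.02
position: [542.6, 47.7, 44.4]
ee_rot: [0.973, -0.231, -0.003, 0.007]
contact_force: [-1.2, 0.6, 0.6]
gripper_width: -0.2
```

send_rows --steps '[[[0.52,-0.2,0,0,0],[0.5,-0.24,0,0,0],[0.48,-0.29,0,0,0],[0.45,-0.33,0,0,0]]]'

```text
clock: 5.35
position: [566.4, 47.9, 43.6]
ee_rot: [0.973, -0.231, -0.004, 0.008]
contact_force: [-2.9, 0.2, -0.3]
gripper_width: 0.2
```

```bash
python3 n.py 62 0.09 10
```

```text
t 5.35 p [566.4  47.9  43.6] r 65.4 ang -76.8 Ft -2.8 Fr -0.86 Fz -0.29
[[0.19, -0.63, -0.25, 0, 0], [0.38, -0.41, -0.01, 0, 0], [0.34, -0.44, -0.01, 0, 0], [0.3, -0.47, -0.01, 0, 0], [0.25, -0.5, -0.01, 0, 0], [0.21, -0.52, -0.01, 0, 0], [0.16, -0.53, -0.01, 0, 0], [0.11, -0.55, -0.01, 0, 0], [0.06, -0.55, -0.01, 0, 0], [0.01, -0.56, -0.01, 0, 0]]
```

send_rows --steps '[[[0.25,-0.55,-0.2,0,0],[0.38,-0.41,0,0,0]]]'

```text
clock: 5.52
position: [577.2, 53.5, 45.2]
ee_rot: [0.973, -0.232, -0.004, 0.008]
contact_force: [-1.2, -0.1, 0.3]
gripper_width: 0.4
```

send_rows --steps '[[[0.34,-0.44,0,0,0]]]'

```text
clock: 5.6
position: [582.7, 56.1, 45.1]
ee_rot: [0.973, -0.232, -0.004, 0.008]
contact_force: [-0.4, 0.5, 0.2]
gripper_width: -0.5
```

send_rows --steps '[[[0.3,-0.47,0,0,0]]]'

```text
clock: 5.68
position: [588.0, 59.2, 45.1]
ee_rot: [0.973, -0.232, -0.004, 0.008]
contact_force: [-1.4, -0.9, 0.9]
gripper_width: 0.2
```

send_rows --steps '[[[0.25,-0.5,0,0,0]]]'

```text
clock: 5.77
position: [593.1, 62.8, 45.0]
ee_rot: [0.973, -0.232, -0.004, 0.009]
contact_force: [-0.9, -0.3, -0.3]
gripper_width: 0.1
```

```bash
python3 n.py 62 0.09 10
```

```text
t 5.77 p [593.1  62.8  45. ] r 64.0 ang -49.5 Ft -0.86 Fr -0.32 Fz -0.26
[[0.0, -0.6, -0.12, 0, 0], [0.14, -0.54, -0.01, 0, 0], [0.1, -0.55, -0.01, 0, 0], [0.05, -0.56, -0.01, 0, 0], [-0.0, -0.56, -0.01, 0, 0], [-0.06, -0.55, -0.01, 0, 0], [-0.1, -0.55, -0.01, 0, 0], [-0.15, -0.54, -0.01, 0, 0], [-0.2, -0.52, -0.01, 0, 0], [-0.25, -0.5, -0.01, 0, 0]]
```

send_rows --steps '[[[0.05,-0.58,0,0,0],[0.14,-0.54,0,0,0],[0.1,-0.55,0,0,0]]]'

```text
clock: 6.02
position: [601.0, 75.3, 44.4]
ee_rot: [0.973, -0.232, -0.008, 0.012]
contact_force: [-5.9, -5.5, 5.1]
gripper_width: 0.2
```

send_rows --steps '[[[0.05,-0.56,0,0,0],[0,-0.56,0,0,0],[-0.06,-0.55,0,0,0]]]'

```text
clock: 6.27
position: [604.0, 86.2, 44.4]
ee_rot: [0.973, -0.232, -0.014, 0.018]
contact_force: [-4.6, -6.3, 3.9]
gripper_width: 0.3
```

send_rows --steps '[[[-0.1,-0.55,0,0,0],[-0.15,-0.54,0,0,0],[-0.2,-0.52,0,0,0]]]'

```text
clock: 6.52
position: [606.1, 101.1, 44.1]
ee_rot: [0.972, -0.232, -0.016, 0.02]
contact_force: [-0.5, -2.2, -0.5]
gripper_width: 0.2
```

```bash
python3 n.py 62 0.09 10
```

```text
t 6.52 p [606.1 101.1  44.1] r 55.6 ang -10.7 Ft -2.24 Fr -0.1 Fz -0.52
[[0.44, -0.7, -0.23, 0, 0], [-0.23, -0.51, -0.02, 0, 0], [-0.27, -0.49, -0.02, 0, 0], [-0.31, -0.46, -0.02, 0, 0], [-0.35, -0.43, -0.01, 0, 0], [-0.39, -0.4, -0.01, 0, 0], [-0.43, -0.36, -0.01, 0, 0], [-0.46, -0.32, -0.01, 0, 0], [-0.48, -0.28, -0.0, 0, 0], [-0.51, -0.23, -0.0, 0, 0]]
```

```bash
cat > b.py <<'E'
from h import *
import sys
A=np.array([551.5,111.5]); 
def blades():
    for n in ('top','side'):
        im,d=optics.get_image(n); cv2.imwrite(f'pics/{n}_{sys.argv[1]}.png',im)
        P=cloud(n,d); q=P[(d>0)&(P[...,2]>58)&(P[...,2]<82)]; v=q[:,:2]-A; r=np.hypot(*v.T); a=np.arctan2(v[:,1],v[:,0]); s=(r>30)&(r<80)
        h=np.histogram(np.degrees(a[s]),72,(-180,180))[0]
        print(n,[(int(-180+5*i),int(c)) for i,c in enumerate(h) if c>3])
        best=max(np.arange(0,72,.5),key=lambda p:np.sum(np.abs((np.degrees(a[s])-p+36)%72-36)<4)); k=np.abs((np.degrees(a[s])-best+36)%72-36)<8
        dd=(np.degrees(a[s][k])-best+36)%72-36; print('phase',best+np.median(dd),k.sum(),s.sum())
blades()
E
python3 b.py 1
```

```text
top [(-140, 11), (-135, 37), (-70, 9), (-65, 56), (75, 23), (80, 34), (150, 50), (155, 15)]
phase 9.271388250794558 243 244
side [(-135, 22), (-130, 20), (-70, 7), (-65, 54), (-60, 28), (-55, 8), (-25, 15), (-20, 19), (-15, 4), (-10, 4), (0, 13), (5, 18), (10, 5), (75, 13), (80, 36), (145, 7), (150, 38), (155, 49), (160, 12)]
phase 11.016412448019068 323 379
```

```bash
python3 n.py 62 -0.085 11
```

```text
t 6.62 p [606.9 102.4  44.3] r 56.1 ang -9.3 Ft 0.31 Fr -0.86 Fz 0.37
[[0.69, 0.34, -0.17, 0, 0], [0.09, 0.52, 0.02, 0, 0], [0.05, 0.52, 0.02, 0, 0], [0.0, 0.53, 0.02, 0, 0], [-0.04, 0.52, 0.02, 0, 0], [-0.09, 0.52, 0.02, 0, 0], [-0.13, 0.51, 0.03, 0, 0], [-0.17, 0.5, 0.03, 0, 0], [-0.21, 0.48, 0.03, 0, 0], [-0.25, 0.46, 0.03, 0, 0], [-0.29, 0.44, 0.03, 0, 0]]
```

send_rows --steps '[[[0.6,0.34,0,0,0],[0.09,0.52,0,0,0],[0.05,0.52,0,0,0],[0,0.53,0,0,0],[-0.04,0.52,0,0,0],[-0.09,0.52,0,0,0]]]'

```text
clock: 7.12
position: [601.8, 73.3, 45.9]
ee_rot: [0.973, -0.231, -0.012, 0.017]
contact_force: [0.2, 0.3, -0.5]
gripper_width: -0.1
```

send_rows --steps '[[[-0.13,0.51,0,0,0],[-0.1,0.3,0,0,0]]]'

```text
clock: 7.28
position: [595.2, 65.7, 46.5]
ee_rot: [0.973, -0.231, -0.011, 0.017]
contact_force: [-0.4, 1.6, -0.5]
gripper_width: -0.0
```

```bash
python3 n.py 62 -0.06 6
```

```text
t 7.28 p [595.2  65.7  46.5] r 63.3 ang -46.3 Ft 0.83 Fr -1.48 Fz -0.55
[[-0.26, 0.3, 0.06, 0, 0], [-0.16, 0.34, 0.02, 0, 0], [-0.18, 0.33, 0.02, 0, 0], [-0.19, 0.32, 0.01, 0, 0], [-0.21, 0.3, 0.01, 0, 0], [-0.23, 0.29, 0.01, 0, 0]]
```

Contact with the return blade is close, so I'll push back one row at a time and watch the force.

send_rows --steps '[[[-0.22,0.35,0,0,0]]]'

```text
clock: 7.37
position: [592.0, 63.4, 46.9]
ee_rot: [0.973, -0.231, -0.011, 0.016]
contact_force: [1.5, 1.1, -0.6]
gripper_width: 0.1
```

send_rows --steps '[[[-0.2,0.4,0,0,0]]]'

```text
clock: 7.45
position: [588.9, 61.1, 47.3]
ee_rot: [0.973, -0.231, -0.01, 0.015]
contact_force: [2.6, 2.8, -1.3]
gripper_width: 0.1
```

send_rows --steps '[[[-0.25,0.4,0,0,0]]]'

```text
clock: 7.53
position: [586.1, 59.3, 47.8]
ee_rot: [0.973, -0.231, -0.008, 0.014]
contact_force: [4.6, 3.4, -2.1]
gripper_width: -0.0
```

send_rows --steps '[[[-0.25,0.4,0,0,0]]]'

```text
clock: 7.62
position: [583.5, 57.8, 48.4]
ee_rot: [0.973, -0.231, -0.006, 0.013]
contact_force: [4.2, 3.8, -2.0]
gripper_width: -0.0
```

```bash
python3 n.py 62 -0.06 6; python3 b.py 2
```

```text
t 7.62 p [583.5  57.8  48.4] r 62.5 ang -59.2 Ft 5.59 Fr -1.13 Fz -2.05
[[-0.25, 0.27, 0.25, 0, 0], [-0.23, 0.29, 0.01, 0, 0], [-0.24, 0.28, 0.01, 0, 0], [-0.26, 0.26, 0.01, 0, 0], [-0.28, 0.25, 0.01, 0, 0], [-0.29, 0.23, 0.01, 0, 0]]
top [(-150, 36), (-145, 10), (-80, 8), (-75, 4), (135, 10), (140, 54)]
phase 69.66066255643217 122 122
side [(-150, 26), (-145, 35), (-80, 48), (-75, 40), (-70, 18), (-65, 9), (-60, 4), (-15, 8), (-10, 15), (-5, 12), (60, 7), (65, 25), (130, 8), (135, 39), (140, 40), (145, 9)]
phase 68.8432325723516 322 354
```

send_rows --steps '[[[-0.27,0.35,0.1,0,0]]]'

```text
clock: 7.8
position: [580.2, 56.2, 48.3]
ee_rot: [0.973, -0.23, -0.005, 0.013]
contact_force: [4.4, 6.0, 0.5]
gripper_width: -0.1
```

send_rows --steps '[[[-0.27,0.33,0.1,0,0]]]'

```text
clock: 7.88
position: [578.6, 55.7, 48.4]
ee_rot: [0.973, -0.23, -0.003, 0.011]
contact_force: [4.8, 5.4, 0.1]
gripper_width: 0.0
```

send_rows --steps '[[[-0.3,0.33,0.1,0,0]]]'

```text
clock: 7.97
position: [577.0, 55.4, 48.6]
ee_rot: [0.973, -0.229, 0.0, 0.009]
contact_force: [5.0, 4.5, -1.6]
gripper_width: -0.1
```

```bash
python3 n.py 62 -0.06 6; python3 b.py 3
```

```text
t 7.97 p [577.   55.4  48.6] r 61.6 ang -65.5 Ft 6.42 Fr -2.07 Fz -1.57
[[-0.21, 0.3, 0.26, 0, 0], [-0.26, 0.27, 0.0, 0, 0], [-0.27, 0.25, 0.0, 0, 0], [-0.29, 0.23, 0.0, 0, 0], [-0.3, 0.22, 0.0, 0, 0], [-0.32, 0.2, 0.0, 0, 0]]
top [(-155, 47), (-150, 5), (130, 20), (135, 42)]
phase 63.68614804314582 116 116
side [(-155, 36), (-150, 30), (-90, 5), (-85, 55), (-80, 26), (-75, 18), (-70, 7), (-20, 9), (-15, 7), (-10, 5), (55, 10), (60, 14), (125, 16), (130, 35), (135, 42), (140, 4)]
phase 63.25994710063691 293 328
```

send_rows --steps '[[[-0.28,0.3,0.1,0,0]]]'

```text
clock: 8.15
position: [574.5, 54.7, 48.5]
ee_rot: [0.974, -0.229, 0.002, 0.008]
contact_force: [5.5, 3.8, 0.6]
gripper_width: 0.1
```

send_rows --steps '[[[-0.28,0.28,0.1,0,0]]]'

```text
clock: 8.23
position: [573.2, 54.5, 48.6]
ee_rot: [0.974, -0.228, 0.005, 0.007]
contact_force: [5.6, 4.0, 1.0]
gripper_width: -0.1
```

```bash
python3 n.py 62 0.08 4; python3 b.py 4
```

```text
t 8.23 p [573.2  54.5  48.6] r 60.9 ang -69.2 Ft 6.68 Fr -1.76 Fz 0.99
[[0.4, -0.31, 0.26, 0, 0], [0.29, -0.4, -0.0, 0, 0], [0.26, -0.42, -0.0, 0, 0], [0.22, -0.44, -0.0, 0, 0]]
top [(-160, 33), (-155, 13), (125, 13), (130, 53)]
phase 59.939518616305705 112 112
side [(-160, 27), (-155, 43), (-150, 5), (-95, 4), (-90, 36), (-85, 44), (-80, 16), (-75, 9), (-70, 7), (-20, 12), (-15, 4), (50, 4), (55, 18), (120, 7), (125, 34), (130, 47), (135, 9)]
phase 59.6024719302831 304 332
```

send_rows --steps '[[[0.3,-0.4,0,0,0],[0.3,-0.4,0,0,0],[0.1,-0.1,-0.5,0,0],[0,0,-2,0,0],[0,0,-3,0,0],[0,0,-3,0,0],[0,0,-3,0,0],[0,0,0,0,0]]]'

```text
clock: 9.0
position: [575.5, 56.6, 163.5]
ee_rot: [0.973, -0.229, -0.009, 0.017]
contact_force: [-0.1, -0.6, 0.2]
gripper_width: 0.1
```

```bash
python3 -c "
from h import *
go((646,-247,140))"
```

```text
t 9.0 pos [575.5  56.6 163.5] yaw -26.5 F [-0.07 -0.65  0.22] j6 0.71 w 0.1
tool cm [19.88 23.93  3.04]
```

send_rows --steps '[[[2.2,2.7,0,0,1],[2.2,2.7,0,0,1],[2.2,2.7,0,0,1],[2.2,2.7,0,0,1],[2.2,2.7,0,0,1],[2.2,2.7,0.5,0,1],[2.2,2.7,0.5,0,1],[2.2,2.7,0.5,0,1],[0,0,0,0,1],[0,0,0,0,1]]]'

```text
clock: 9.83
position: [632.8, -228.8, 155.0]
ee_rot: [0.973, -0.228, -0.016, 0.018]
contact_force: [0.8, -0.5, -0.2]
gripper_width: 85.2
```

```bash
python3 -c "
from h import *
go((646,-247,130))"; python3 b.py 5
```

```text
t 9.83 pos [ 632.8 -228.8  155. ] yaw -26.4 F [ 0.78 -0.55 -0.18] j6 1.19 w 85.2
tool cm [2.05 0.94 2.49]
top [(-160, 42), (-155, 6), (-90, 40), (-85, 23), (-20, 30), (-15, 32), (50, 5), (55, 48), (125, 23), (130, 44)]
phase 58.24426896360355 293 293
side [(-160, 36), (-155, 30), (-90, 37), (-85, 39), (-80, 5), (-25, 14), (-20, 36), (-15, 37), (50, 6), (55, 16), (125, 39), (130, 46), (135, 12)]
phase 58.67311038119931 347 365
```

View pics/top_5.png

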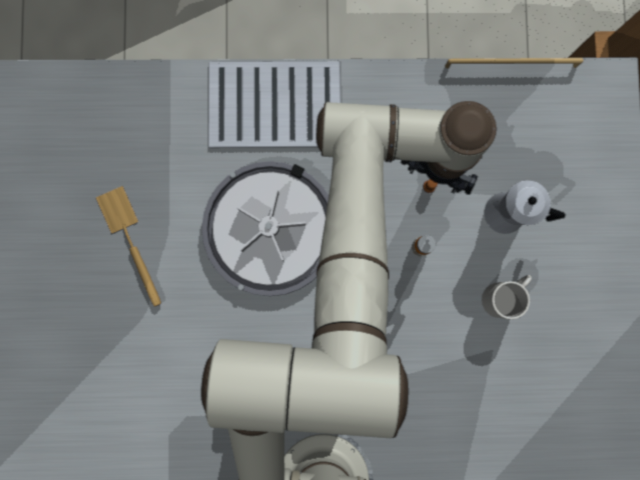

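send_rows --steps '[[[1.0,0.5,1.5,0,1],[1.0,0.45,1.5,0,1],[0,0,2,0,1],[0,0,1.5,0,1],[0,0,0,0,1]]]'

```text
clock: 10.35
position: [645.4, -242.0, 89.6]
ee_rot: [0.974, -0.223, -0.015, 0.018]
contact_force: [-0.3, 0.5, -0.8]
gripper_width: 85.5
```

```bash
python3 -c "
from h import *
go((647,-247.5,19))"
```

```text
t 10.35 pos [ 645.4 -242.    89.6] yaw -25.8 F [-0.28  0.55 -0.84] j6 1.21 w 85.5
tool cm [0.54 0.13 7.06]
```

send_rows --steps '[[[0.3,0.1,1.5,0,1],[0.2,0,1.5,0,1],[0,0,1.3,0,1],[0,0,1.0,0,1],[0,0,0.5,0,1],[0,0,0,0,1]]]'

```text
clock: 10.85
position: [649.6, -242.2, 31.6]
ee_rot: [0.975, -0.219, -0.015, 0.019]
contact_force: [-0.6, 0.4, -0.3]
gripper_width: 85.2
```

```bash
python3 - <<'E'
from h import *
go((647,-247.5,19))
im,d=optics.get_image('side'); x=im[230:350,340:500]; cv2.imwrite('pics/k1.png',cv2.resize(x,None,fx=5,fy=5,interpolation=cv2.INTER_CUBIC))
print(proj('side',arm.read_state()['position']))
E
```

```text
t 10.85 pos [ 649.6 -242.2   31.6] yaw -25.3 F [-0.56  0.45 -0.26] j6 1.21 w 85.2
tool cm [0.01 0.54 1.29]
[418.23716173 291.33399904]
```

View pics/k1.png

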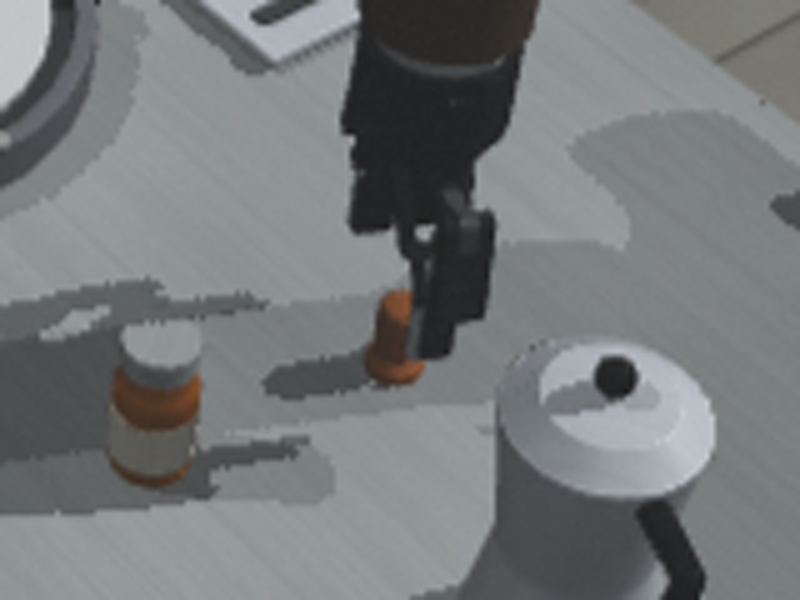

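send_rows --steps '[[[0,0.5,0.7,0,1],[0,0,0.5,0,1],[0,0,0,0,1],[0,0,0,0,0],[0,0,0,0,0],[0,0,0,0,0],[0,0,0,0,0],[0,0,0,0,0]]]'

```text
clock: 11.57
position: [649.6, -248.2, 23.8]
ee_rot: [0.976, -0.219, -0.011, 0.019]
contact_force: [0.1, -0.9, -0.2]
gripper_width: 25.6
```

```bash
python3 - <<'E'
from h import *
go((647,-247.5,19))
E
```

```text
t 11.57 pos [ 649.6 -248.2   23.8] yaw -25.3 F [ 0.13 -0.94 -0.24] j6 1.22 w 25.6
tool cm [-0.26  0.03  0.48]
```

send_rows --steps '[[[0,0,-1,0,0],[0,0,-2,0,0],[0,0,-2.5,0,0],[0,0,-2.5,0,0],[0,0,-2,0,0],[0,0,0,0,0],[0,0,0,0,0]]]'

```text
clock: 12.15
position: [651.9, -244.6, 130.3]
ee_rot: [0.976, -0.219, -0.012, 0.019]
contact_force: [-1.0, 0.2, -2.1]
gripper_width: 21.8
```

```bash
python3 - <<'E'
from h import *
go((644.7,65.4,130))
E
```

```text
t 12.15 pos [ 651.9 -244.6  130.3] yaw -25.3 F [-1.03  0.18 -2.05] j6 1.22 w 21.8
tool cm [-13.89 -27.7   -0.94]
```

send_rows --steps '[[[-1.3,-2.6,0,0,0],[-1.3,-2.6,0,0,0],[-1.3,-2.6,0,0,0],[-1.3,-2.6,0,0,0],[-1.3,-2.6,0,0,0],[-1.3,-2.6,0,0,0],[-1.3,-2.6,0,0,0],[-1.3,-2.6,0,0,0],[-0.7,-1.5,0,0,0],[0,0,0,0,0]]]'

```text
clock: 12.98
position: [641.9, 12.6, 115.3]
ee_rot: [0.975, -0.222, -0.017, 0.02]
contact_force: [-1.2, 1.0, -1.8]
gripper_width: 22.2
```

```bash
cat > k.py <<'E'
from h import *
import sys
go((644.7,65.4,80))
im,d=optics.get_image('side'); s=arm.read_state(); c=proj('side',s['position']).astype(int); print('tcp px',c)
x0,y0=max(c[0]-60,0),max(c[1]-60,0); x=im[y0:y0+110,x0:x0+140]; print(x0,y0); cv2.imwrite(f'pics/{sys.argv[1]}.png',cv2.resize(x,None,fx=5,fy=5,interpolation=cv2.INTER_CUBIC))
I=x.astype(int); m=(I[...,2]-I[...,0]>50).astype(np.uint8); n,l,st,ce=cv2.connectedComponentsWithStats(m); print([(st[i],ce[i]+[x0,y0]) for i in range(1,n) if st[i,4]>8])
E
python3 k.py k2
```

```text
t 12.98 pos [641.9  12.6 115.3] yaw -25.7 F [-1.17  0.96 -1.76] j6 0.83 w 22.2
tool cm [-1.95 -5.04  3.34]
tcp px [353 213]
293 153
[(array([58, 64,  8,  5, 22], dtype=int32), array([355.13636364, 219.77272727]))]
```

View pics/k2.png

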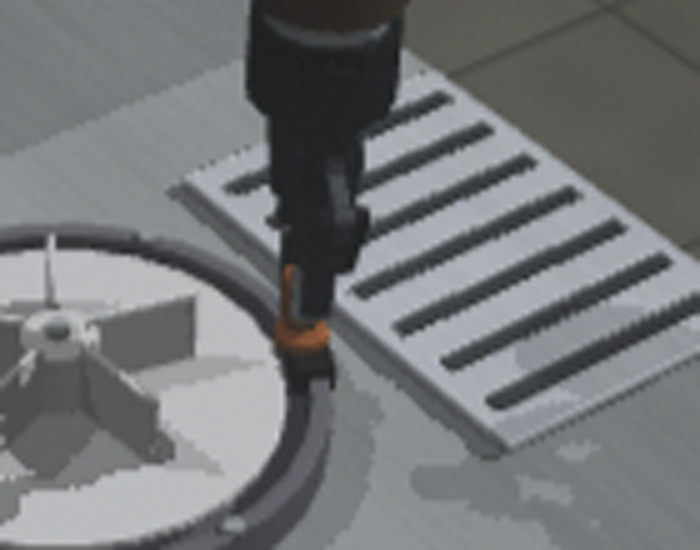

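send_rows --steps '[[[-0.7,-1.8,0.5,0,0],[-0.7,-1.8,0.5,0,0],[-0.4,-1.2,0.3,0,0],[0,0,0,0,0],[0,0,0,0,0]]]'

```text
clock: 13.45
position: [644.4, 59.3, 97.5]
ee_rot: [0.974, -0.224, -0.02, 0.022]
contact_force: [-0.4, -0.3, -0.6]
gripper_width: 21.7
```

```bash
python3 - <<'E'
from h import *
go((644.7,65.4,60))
im,d=optics.get_image('top'); P=cloud('top',d)
cv2.imwrite('pics/t6.png',cv2.resize(im[140:260,200:360],None,fx=5,fy=5,interpolation=cv2.INTER_CUBIC)); print(proj('top',(647,64.3,30)),proj('top',arm.read_state()['position']))
E
```

```text
t 13.45 pos [644.4  59.3  97.5] yaw -26.0 F [-0.36 -0.28 -0.63] j6 0.76 w 21.7
tool cm [-0.13 -0.75  3.73]
[290.69000094 184.87339023] [291.74932426 180.45206935]
```

View pics/t6.png

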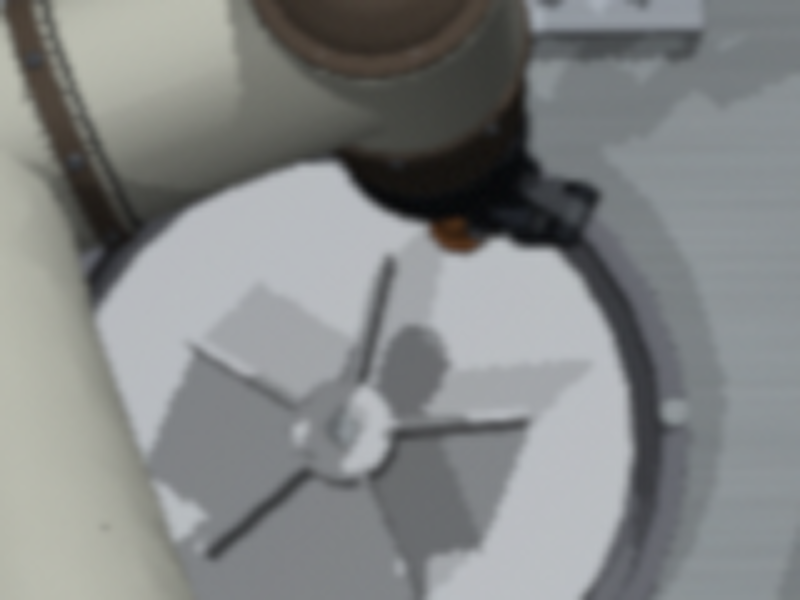

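send_rows --steps '[[[0,-0.6,0.8,0,0],[0,-0.1,1.0,0,0],[0,0,0.6,0,0],[0,0,0,0,0]]]'

```text
clock: 13.83
position: [646.6, 61.8, 71.4]
ee_rot: [0.974, -0.227, -0.02, 0.022]
contact_force: [-0.4, -0.5, 0.3]
gripper_width: 21.8
```

```bash
python3 -c "
from h import *
go((648,64.5,54))"; python3 b.py 7
```

```text
t 13.83 pos [646.6  61.8  71.4] yaw -26.2 F [-0.45 -0.45  0.32] j6 0.75 w 21.8
tool cm [ 0.06 -0.39  1.72]
top [(-160, 41), (-155, 7), (-90, 40), (-85, 25), (-20, 29), (-15, 32), (50, 5), (55, 49), (125, 22), (130, 43)]
phase 58.25506129281909 293 293
side [(-160, 32), (-155, 44), (-150, 5), (-90, 30), (-85, 43), (-80, 5), (-25, 11), (-20, 63), (-15, 29), (50, 4), (55, 14), (120, 6), (125, 37), (130, 48), (135, 10)]
phase 58.587149127960586 375 386
```

send_rows --steps '[[[0,-0.3,0.6,0,0],[0,-0.1,0.4,0,0],[0,0,0.2,0,0],[0,0,0,0,0]]]'

```text
clock: 14.27
position: [649.2, 65.3, 60.1]
ee_rot: [0.974, -0.227, -0.018, 0.021]
contact_force: [-0.5, -0.4, 0.0]
gripper_width: 21.4
```

send_rows --steps '[[[0,0,0.15,0,0],[0,0,0.15,0,0]]]'

```text
clock: 14.43
position: [649.4, 65.5, 57.2]
ee_rot: [0.974, -0.226, -0.018, 0.021]
contact_force: [0.6, -0.0, -0.5]
gripper_width: 21.9
```

```bash
python3 k.py k3
```

```text
t 14.43 pos [649.4  65.5  57.2] yaw -26.2 F [ 0.58 -0.03 -0.55] j6 0.75 w 21.9
tool cm [-0.47  0.32 -2.26]
tcp px [342 218]
282 158
[(array([58, 65,  8,  4, 19], dtype=int32), array([343.94736842, 225.        ]))]
```

View pics/k3.png

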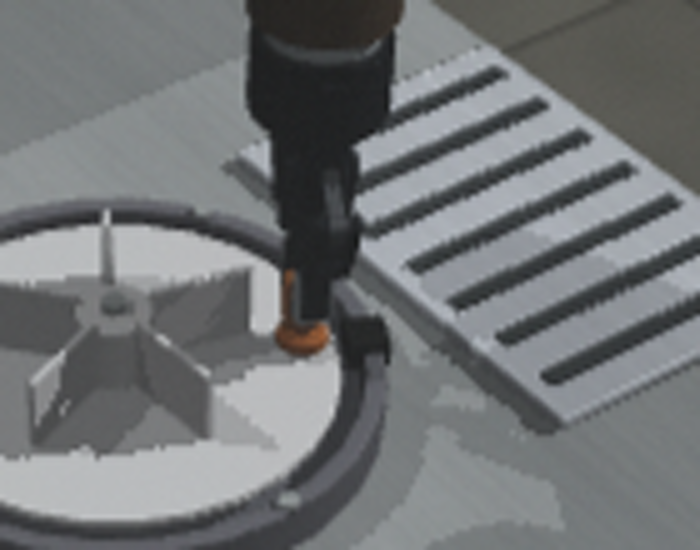

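send_rows --steps '[[[-0.1,0,0.15,0,0],[0,0,0.15,0,0]]]'

```text
clock: 14.65
position: [648.4, 65.8, 54.1]
ee_rot: [0.974, -0.226, -0.017, 0.021]
contact_force: [-0.3, 0.4, 0.2]
gripper_width: 21.8
```

send_rows --steps '[[[0,0,0.12,0,0]]]'

```text
clock: 14.73
position: [648.6, 65.7, 53.9]
ee_rot: [0.974, -0.226, -0.017, 0.021]
contact_force: [-3.1, 0.3, 6.5]
gripper_width: 21.8
```

```bash
python3 k.py k4; python3 -c "
from h import *
print(ray('side',(342.6,225.6),35),ray('side',(355,224.5),36),proj('side',(647,64.3,33)))"
```

```text
t 14.73 pos [648.6  65.7  53.9] yaw -26.2 F [-3.06  0.26  6.46] j6 0.74 w 21.8
tool cm [-0.4   0.33 -2.59]
tcp px [342 219]
282 159
[(array([58, 65,  7,  4, 18], dtype=int32), array([343.77777778, 226.        ]))]
[648.37339994  61.76416124  35.        ] [678.42564432  44.84186932  36.        ] [341.61755147 225.85406155]
```

send_rows --steps '[[[0,0,-0.05,0,0],[0,0,0,0,0.3],[0,0,0,0,0.6],[0,0,0,0,0.6],[0,0,0,0,0.6],[0,0,-0.5,0,0.6],[0,0,-1,0,0.6],[0,0,-2,0,0.6],[0,0,-3,0,0.6],[0,0,-3,0,0.6]]]'

```text
clock: 15.62
position: [648.5, 67.8, 146.5]
ee_rot: [0.973, -0.227, -0.024, 0.025]
contact_force: [0.3, -0.2, -0.0]
gripper_width: 51.7
```

send_rows --steps '[[[1,2,-1,0,0.6],[1,2.5,0,0,0.6],[1,2.5,0,0,0.6],[1,2.5,0,0,0.6],[1,2.5,0,0,0.6],[0,0,0,0,0.6],[0,0,0,0,0.6]]]'

```text
clock: 16.2
position: [648.2, -64.1, 180.9]
ee_rot: [0.974, -0.224, -0.011, 0.02]
contact_force: [0.6, -0.0, -0.2]
gripper_width: 51.2
```

```bash
python3 b.py 9; python3 - <<'E'
from h import *
go(None)
A=cv2.imread('pics/top_9.png')[150:270,200:360];B=cv2.imread('pics/side_9.png')[180:300,260:420]
cv2.imwrite('pics/f9.png',np.hstack([cv2.resize(x,(400,300),interpolation=2) for x in (A,B)]))
for n,(a,b,c,e),z in (('top',(150,220,270,330),74),('side',(190,240,325,375),52)):
    I=cv2.imread(f'pics/{n}_9.png')[a:b,c:e].astype(int); v,u=np.nonzero(I[...,2]-I[...,0]>50); print(n,len(u),u.mean()+c,v.mean()+a,np.ptp(u),np.ptp(v),ray(n,(u.mean()+c,v.mean()+a),z).round(1))
    v,u=np.nonzero(I.max(2)<32); print('dark',len(u),ray(n,(u.mean()+c,v.mean()+a),36).round(1) if len(u) else '')
E
```

```text
top [(-90, 23), (-85, 13)]
phase 58.25086518320245 36 36
side [(-160, 29), (-155, 37), (-90, 38), (-85, 40), (-25, 5), (-20, 51), (-15, 42), (50, 5), (55, 17), (120, 9), (125, 45), (130, 39), (135, 5)]
phase 58.249866502777564 365 376
t 16.3 pos [648.3 -63.2 180.6] yaw -25.8 F [-0.07  0.5  -0.05] j6 0.94 w 51.0
top 83 289.32530120481925 182.6265060240964 9 11 [644.1  65.4  74. ]
dark 124 [679.4  55.4  36. ]
side 51 342.9019607843137 219.45098039215685 7 15 [652.2  66.4  52. ]
dark 0
```

View pics/f9.png

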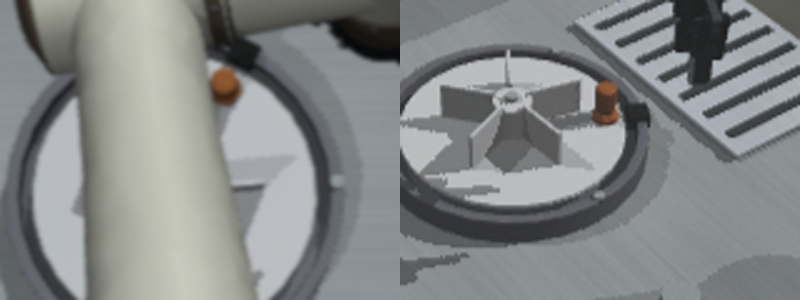

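```bash
python3 -c "
from bench import job
print(job.job_done())"
```

```text
the job is handed in; nothing more can be done
None
```

I turned the wheel by its blades, found the tight spot, left it standing there, and stood the wooden knob on the rim beside the shoe. The job is handed in at about 16 s, with no verdict reported.

- **Tight spot:** Pushing one way, the drag rose from about 1 N to about 8 N and fell again. Coming back it levelled at about 6.5–6.7 N. I left the first blade line at about −13.7°; my estimate of the peak is −8° to −12°. That is inside the roughly 11° (0.2 rad) allowed, but not exactly on the peak. Camera checks before and after placing the knob gave the same wheel angle to within about 0.4°.
- **Knob:** It stands upright, let go, on the line from the axis to the shoe. The top view puts it at (644, 65) mm and the side view at (652, 66) mm, against a target of about (647, 64) mm. The two views differ by about 8 mm, but both are within the 15 mm tolerance.
- **Other checks:** The arm is clear, with force readings near zero. I steered clear of the jar, mug, pot and spatula but did not re-measure their positions at the end. I also had no direct reading of the force on the shoe.

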